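# Close the chamber block with its spring clip

### The arm

A 7-joint arm with a two-finger parallel gripper is mounted at the origin on the work surface. World frame = base frame: x ahead of the robot, y to its left, z up, the work surface at z = 0. Lengths are in mm, angles in rad, forces in N, time in s.
With the tool pointing down it reaches from about 425 to 925 mm from the base axis. Payload 6.8 kg.
Tool frame: the origin (TCP) lies at the very end of the fingers, on their centre line; the grasp point (between the pads) lies arm.tcp_to_grasp behind it (arm.tcp_to_grasp is the distance from the TCP to the grasp point, in mm); z points along the fingers, y is the line along which they close (so a half turn about z gives the same grasp; the last joint's range is limited). The gripper opens to 85 mm and grips with 20 to 120 N. Pads are 22 mm wide; open, the fingers measure 114 mm over their backs; the gripper's body (76 mm by 85 mm) begins 54 mm behind the grasp point. The pads swing forward as they close: fully open they stand 13 mm farther back than shut.
Start: joints at [1.005, 0.477, 0.022, 1.555, -0.011, 1.109, -0.083], TCP at [298.345, -605.506, 202.908] pointing down, gripper open.
Joint ranges: [-2.96, 2.96], [-0.34, 2.1], [-1.41, 1.46], [0.24, 2.44], [-1.37, 4.51], [0.17, 1.92], [-2.96, 2.96]. Speed limits (rad/s): [2.39, 2.39, 3.14, 3.14, 3.14, 3.14, 3.14].

### API

Orientations are given as a rotation vector (axis times angle).
In Python, from cell import arm gives the robot as it stands.
- The arm moves only by the shell command python3 -m crank 'ROWS' [FORCE]. ROWS is JSON, a list that holds one entry, the list of rows, each a list of 7 numbers: the turn, a rotation vector about the tool's x, y, z in degrees, then the shift along the tool's x, y, z in mm, then the finger opening in mm, from 0 to 85.4. A call has 1 to 12 rows; each row is the pose to reach, as a shift and turn from the pose commanded when the call began, along the tool's axes at that moment; what a row does not reach only later rows make up. A row lasts 1/12 s, in which the tool goes at most 41.7 mm and 7.16 degrees, less where a joint would pass 70% of its speed; a pose out of reach is approached as far as the arm can. A call with a gripper value outside its range is refused whole. The fingers move at their own pace and stop on an object; FORCE is the grip in N (left out, the last holds). Time passes only in rows, so rows that repeat a pose let the fingers close. It gives the time, the measured TCP pose, the force, the opening and the grip force at its end, in the units of the state.
- arm.observe(): the state, without advancing time (a new reading comes with each control period).
- arm.snapshot(name): name is "scene" or "top"; returns a dict with "color" (400x640x3 uint8, blue, green, red), "fx", "fy", "cx", "cy" (pixels), "distortion" ([k1, k2, p1, p2, k3] as OpenCV has them; the pictures are not rectified), "R" (3x3) and "t" (3): a world point X has camera coordinates R X + t. Camera axes: x right, y down, z forward; pixel columns grow to the right and rows downward; lengths in mm; the calibration is good to about 2 mm. A picture is of the moment at which its call begins. There is no depth.
- arm.close_job(): hands the job in; it is judged then, once.
Trained networks look in a picture, given as the dict that the camera call returned (one of the last four; its "shot" number tells which), for a name from the list of things; names that differ only in an ending like _2 or _b are one class to them, and where a whole thing is asked for, a point or a joint stands for the part that bears it (a point fixed in the world has none). Each returns a list of dicts, best first, with "score" (0 to 1); they miss things now and then, are a little off and sometimes report something else, mostly with a low value. They report only what shows in the picture. A call takes as long as a camera call.
- arm.look_for(picture, label): "xy" ([column, row] as shares, 0 to 1, of the picture: columns of its width, rows of its height, amid what is visible of it).
- arm.pinpoint(picture, label): "xy" ([column, row] as shares, 0 to 1, of the picture: columns of its width, rows of its height: a listed point, or the origin of a listed thing).
The state is a dict: "clock": time; "q": joint angles; "joint_vel": joint speeds; "joint_torque": joint torques, N m; "tool_pos": TCP position; "orientation": TCP orientation; "force": force on the tool from outside, world axes, zero at the start; "torque": the same for the moment, N m; "grip_width": opening from 0.0 (shut) to 1.0 (fully open); "grip_force": force on a finger pad.
Only numpy, scipy, OpenCV 4.12 (cv2) and the standard library are available. Lean on these libraries where they do the work, as an engineer would, in place of code of your own. Each camera call takes 0.05 s, during which the arm holds its last target. There are 200 camera calls.

### The job

Close the tissue-chamber block: push its aluminium end plate fully home along the steel clamping bar, then take the large white spring clip from the black stand and press it down over the bar into the groove just outside the plate until it snaps home and holds by itself. Leave the small clip in the stand and everything else on the bench where it is.

Things in the scene. Friction and masses are not known exactly. Their poses are not given: they have to be found in the camera images.
- chamber: Chamber block, fixed; place and heading vary. All in mm: acrylic trough 120 wide, 240 long, 92 high, black electrode rack 168 high beside it (local x -134 to -67, y 102 to 270). Origin: on the bench under the groove's centre; z up; y along the clamping bar, +y to the trough (end face at y = 23.5), -y to the bar's free end; x across. Guide pins 8 thick at x = +-52, height 20, reach y = -16.5.
- groove (a point): Centre of the groove, on the bar's axis, 68 mm above the bench; axes as chamber. Groove 28 mm in diameter, 13 mm wide (y -6.5 to +6.5), 2 mm bevels on both shoulders. Polished steel, friction about 0.3.
- bar_end (a point): Centre of the free end of the level steel clamping bar, at y = -35 mm from the groove's centre; axes as chamber. The bar is 38 mm in diameter.
- end_plate (a joint): How far (m) the end plate stands out from home against the trough's gasket: 0 = fully home, growing towards the bar's free end (-y), at most 0.025. It starts 10 to 22 mm out, where it covers the groove so that no clip can enter. It slides with about 3 N of friction and stays where it is left.
- plate_face (a point): Where the bar's axis crosses the end plate's outer (-y) face; moves with it; axes as chamber. Aluminium plate 130 mm wide (x +-65), 16 mm thick, from 8 to 88 mm above the bench. Home, this face is at y = +7.5 mm from the groove's centre, 1 mm clear of the groove. It can be pushed on the face beside the bar with closed fingers pointing down.
- clip: Large white plastic spring clip, about 45 g, loose, upright in a slot of the stand: a C of 28 mm bore, 45 mm across, 10 mm thick, mouth down, two flared feet reaching 18.5 mm below the bore centre (32 mm apart inside at the tips), flat tab above. Origin: bore centre; y along the bore axis, z up the tab, x across. Seated, its origin is at groove, y along the bar, with 1.5 mm of play each way.
- clip_tab (a point): Grip point in the middle of the large clip's tab, 52 mm above its bore centre; axes as clip. The tab is 10 mm thick (y), 30 mm wide from 20 to 60 mm above the bore centre and 42 mm wide from 58 to its top at 76 mm. The clip's mouth narrows to 21 mm between the lips and springs open: pressing it over the groove takes about 10 N, then it snaps in and grips.
- spare_clip: Small white clip (16 mm bore, 29 mm across, 65 mm tall, same shape but much smaller), loose, upright in the other slot of the stand. Not needed. Origin at its bore centre, axes as clip.
- clip_stand: Black slotted stand, fixed; place and heading vary; 180 x 56 x 18 mm (x, y, z), origin under its centre. Two slots, 13 mm wide (y), 67 mm long (x), centred at x = -43 and +43 mm, floor 6 mm above the bench. A clip stands in each, bore axis along the stand's y, within 5 mm of the slot's centre; which is where varies. The large clip's bore centre stands 24.5 mm above the bench.
- jar_a: Clear reservoir jar with a white cap, 46 mm diameter, 62 mm high, loose bystander; origin under its centre.
- jar_b: Second clear jar like jar_a, loose bystander; origin under its centre.
- beaker: Glass beaker, 70 mm diameter, 95 mm high, loose bystander; origin under its centre.
- half_chamber: Loose clear half-chamber block 40 x 60 x 44 mm with a round window, bystander; origin under its centre.
- screwdriver: Screwdriver 170 mm long, lying loose, bystander; origin under its middle.

How it is judged (in metres and radians):
On the way, in this order (a step that is already met when the one before it is completed fails the run):
1. the end plate is pushed home (within 3 mm) (value of joint end_plate below 0.003 m), for 0.2 s.
2. the large clip is snapped into the bar's groove (x of clip in the frame of groove between -0.003 and 0.003 m and y of clip in the frame of groove between -0.003 and 0.003 m and z of clip in the frame of groove between -0.003 and 0.003 m and angle between the y axis of clip and the y axis of groove, either way round below 0.15 rad), for 0.2 s.
At the end, for the whole second after the job is handed in: The large clip is snapped into the groove of the bar: bore centre within 3 mm of the groove's centre along each axis, bore axis along the bar within 0.15 rad (the tab may point any way round the bar), at rest and released; the end plate is behind it, within 5 mm of fully home (all of step 2 and value of joint end_plate below 0.005 m and linear speed of clip below 0.02 m/s and angular speed of clip below 0.3 rad/s); the robot touches nothing.
It fails at once if the small clip moved more than 30 mm from its place (distance of spare_clip from where it was at the start of the episode above 0.03 m).
It fails at once if either reservoir jar moved more than 30 mm from its place (distance of any of jar_a, jar_b from where it was at the start of the episode above 0.03 m).
It fails at once if the beaker moved more than 30 mm from its place (distance of beaker from where it was at the start of the episode above 0.03 m).
It fails at once if the loose half-chamber moved more than 30 mm from its place (distance of half_chamber from where it was at the start of the episode above 0.03 m).
It fails at once if the screwdriver moved more than 30 mm from its place (distance of screwdriver from where it was at the start of the episode above 0.03 m).
It also fails if it takes over 46 s, if anything falls off the work surface, if the arm or the gripper's body presses on something with over 40 N, if the wrist force passes 120 N, or if a joint passes its speed limit or range.

## Working session

There is one attempt and no reset: what is moved stays moved. The work goes in short steps, Python scripts to look and compute and a shell command to move; the robot and the scene stay as the last step left them, time stands still between calls to the robot, and variables do not carry over. Pictures are saved under pics/ and viewed, at most 12 in all, crops included, and the job is handed in when it is done.

```bash
mkdir -p pics; ls; cat > h.py <<'E'
import numpy as np, cv2, json
from cell import arm
def K(s): return np.array([[s["fx"],0,s["cx"]],[0,s["fy"],s["cy"]],[0,0,1.]])
def ray(s,xy):
    p=np.array([[[xy[0]*640,xy[1]*400]]],float)
    u=cv2.undistortPoints(p,K(s),np.array(s["distortion"],float))[0,0]
    R=np.array(s["R"]);t=np.array(s["t"])
    return -R.T@t, R.T@np.array([u[0],u[1],1.])
def at_z(s,xy,z):
    o,d=ray(s,xy); return o+d*(z-o[2])/d[2]
def tri(rs):
    A=np.zeros((3,3));b=np.zeros(3)
    for o,d in rs:
        d=d/np.linalg.norm(d);P=np.eye(3)-np.outer(d,d);A+=P;b+=P@o
    x=np.linalg.solve(A,b)
    return x,[round(float(np.linalg.norm((np.eye(3)-np.outer(d/np.linalg.norm(d),d/np.linalg.norm(d)))@(x-o))),1) for o,d in rs]
def proj(s,X):
    R=np.array(s["R"]);r,_=cv2.Rodrigues(R)
    return cv2.projectPoints(np.array(X,float).reshape(-1,3),r,np.array(s["t"],float),K(s),np.array(s["distortion"],float))[0][:,0]
E
python3 - <<'E'
from h import *
S={n:arm.snapshot(n) for n in("scene","top")}
for n in S: cv2.imwrite(f"pics/{n}0.png",S[n]["color"])
Z=dict(groove=68,bar_end=68,plate_face=68,clip=24.5,clip_tab=76.5,spare_clip=None,clip_stand=0,chamber=0,jar_a=0,beaker=0,half_chamber=0,screwdriver=0)
for l,z in Z.items():
    rs=[]
    for n in S:
        for d in arm.pinpoint(S[n],l)[:3 if l in("jar_a","clip","spare_clip","clip_tab") else 1]:
            print(l,n,round(d["score"],2),(np.array(d["xy"])*[640,400]).round(),at_z(S[n],d["xy"],z or 20).round(1))
o=arm.observe();print(o["tool_pos"],o["orientation"],arm.tcp_to_grasp)
for n in S: print(n,ray(S[n],(.5,.5)))
E
```

```text
pics
groove scene 0.89 [380. 204.] [546.3  15.1  68. ]
groove top 0.62 [269. 202.] [548.1  25.7  68. ]
bar_end scene 0.69 [364. 199.] [536.2 -17.   68. ]
bar_end top 0.66 [285. 205.] [539.7 -14.5  68. ]
plate_face scene 0.85 [378. 201.] [536.2  10.9  68. ]
plate_face top 0.95 [273. 203.] [545.1  17.2  68. ]
clip scene 0.95 [231. 217.] [ 580.  -286.8   24.5]
clip scene 0.73 [228. 285.] [ 749.7 -245.4   24.5]
clip top 0.61 [389. 194.] [ 580.9 -283.6   24.5]
clip_tab scene 0.6 [223. 200.] [ 586.1 -294.1   76.5]
clip_tab top 0.51 [394. 194.] [ 577.4 -289.5   76.5]
spare_clip scene 0.75 [238. 196.] [ 508.6 -289.8   20. ]
spare_clip scene 0.24 [228. 284.] [ 743.5 -247.2   20. ]
spare_clip top 0.46 [389. 227.] [ 494.1 -286.    20. ]
clip_stand scene 0.68 [239. 212.] [ 556.7 -275.2   20. ]
clip_stand top 0.6 [392. 208.] [ 543.4 -294.6   20. ]
chamber scene 0.81 [377. 225.] [556.5  14.9  20. ]
chamber top 0.91 [276. 204.] [545.9  14.2  20. ]
jar_a scene 0.91 [375. 315.] [774.6  16.7  20. ]
jar_a scene 0.58 [459. 325.] [776.6 155.9  20. ]
jar_a top 0.85 [228. 124.] [757.9 152.7  20. ]
jar_a top 0.56 [275. 128.] [749.4  26.3  20. ]
beaker scene 0.63 [323. 317.] [791.5 -71.4  20. ]
beaker top 0.83 [309. 123.] [765.8 -66.2  20. ]
half_chamber scene 0.82 [333. 170.] [388.7 -92.8  20. ]
half_chamber top 0.98 [316. 279.] [352.1 -97.4  20. ]
screwdriver scene 0.63 [229. 284.] [ 743.5 -245.6   20. ]
screwdriver top 0.71 [378. 140.] [ 724.4 -252.9   20. ]
[ 298.34194179 -605.49967203  202.88263941] [-3.05964682e+00 -7.12845577e-01 -2.14293307e-05] 18.700000000000003
scene (array([1227.02420785,  -39.59282901,  675.11548135]), array([-0.74239907, -0.07195999, -0.66609247]))
top (array([ 494.05662846, -112.09746146, 1076.39819067]), array([ 0.06135133,  0.00965805, -0.99822369]))
```

View pics/scene0.png

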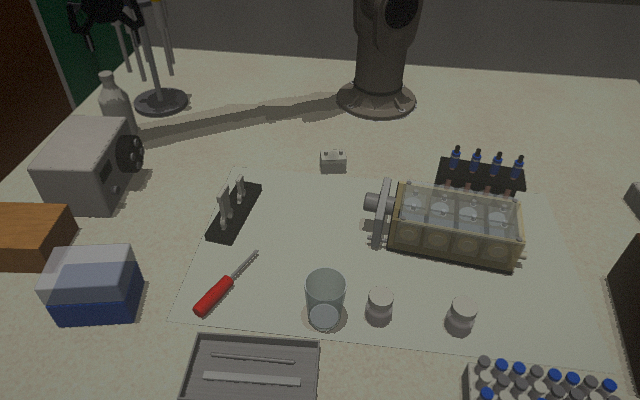

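View pics/top0.png

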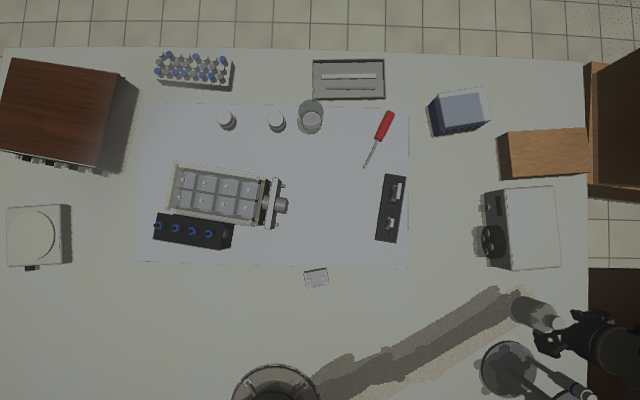

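The scene view shows the stand at left (230,212) with the large clip nearest the camera. The plate and bar end are at (378,205), with the bar pointing left. In the top view the stand is at (390,208) and the bar end at (285,205). Next I'll fit the poses and overlay them.

```bash
cat > fit.py <<'E'
from h import *
from scipy.optimize import least_squares
S={n:arm.snapshot(n) for n in("scene","top")}
def tf(p,L):
    c,s=np.cos(p[2]),np.sin(p[2]);L=np.array(L,float).reshape(-1,3)
    return np.c_[p[0]+c*L[:,0]-s*L[:,1],p[1]+s*L[:,0]+c*L[:,1],L[:,2]]
def med(n,l):
    r=arm.pinpoint(S[n],l); return np.array(r[0]["xy"])*[640,400] if r and r[0]["score"]>.4 else None
obs=[]
for n in S:
    for l,P in dict(groove=(0,0,68),bar_end=(0,-35,68),chamber=(0,0,0)).items():
        for _ in range(1):
            m=med(n,l)
            if m is not None: obs.append((n,P,m))
def edge(ps):  # stand / chamber overlay
    pass
f=least_squares(lambda p:np.concatenate([proj(S[n],tf(p,P))[0]-m for n,P,m in obs]),[547,20,-.15],loss='soft_l1')
print("chamber",f.x.round(3))
st=[545,-291,-.08]
for n,c,w in(("top",(160,155,140,110),4),("scene",(355,140,180,140),4)):pass
box=lambda x0,x1,y0,y1,z:[(x0,y0,z),(x1,y0,z),(x1,y1,z),(x0,y1,z)]
def draw(pc,st,name):
    tiles=[]
    for n,wins in(("top",((160,155,135,100),(345,160,100,100))),("scene",((355,150,180,133),(190,165,100,100)))):
        row=[]
        for i,(x,y,w,h) in enumerate(wins):
            k=300/h
            im=cv2.resize(S[n]["color"][y:y+h,x:x+w],None,fx=k,fy=k,interpolation=cv2.INTER_CUBIC)
            polys=[(pc,box(-60,60,23.5,263.5,92),1),(pc,[(0,0,68),(0,-35,68)],0),(pc,box(-134,-67,102,270,0),1)] if i==0 else [(st,box(-90,90,-28,28,18),1),(st,box(-90,90,-28,28,0),1)]+[(st,box(a-33.5,a+33.5,-6.5,6.5,18),1) for a in(-43,43)]
            for p,L,cl in polys:
                q=(proj(S[n],tf(p,L))+.5-[x,y])*k
                cv2.polylines(im,[np.round(q).astype(int)],bool(cl),(0,0,255),1)
            row.append(im)
        tiles.append(np.hstack(row))
    W=max(t.shape[1] for t in tiles)
    cv2.imwrite(name,np.vstack([cv2.copyMakeBorder(t,0,0,0,W-t.shape[1],0) for t in tiles]))
    print(W)
E
python3 - <<'E'
from fit import *
draw(f.x,st,"pics/ov1.png")
E
```

```text
chamber [ 5.46154e+02  1.91930e+01 -3.12000e-01]
706
```

View pics/ov1.png

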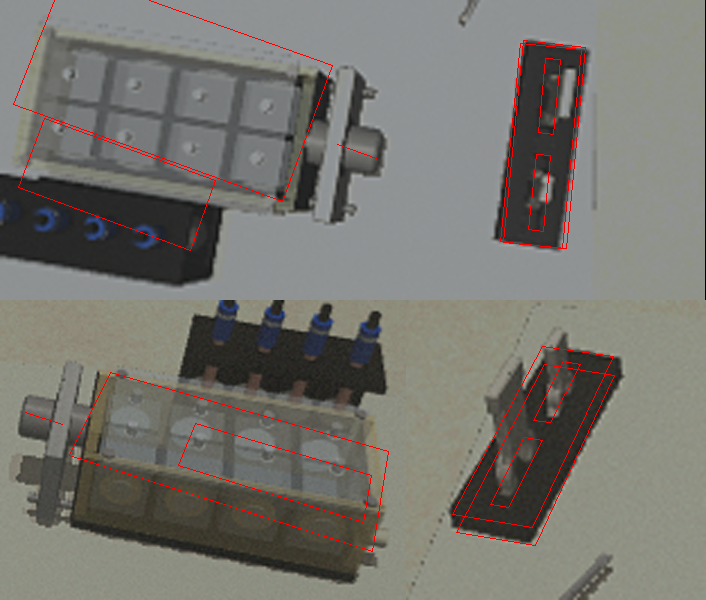

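The overlay shows that the network heading is wrong. I'll fit instead to corners read off the image: the trough rim and bottom, the bar end, and the stand top.

```bash
cat > fit2.py <<'E'
from fit import *
T=lambda x,y:np.array([x/3+160,y/3+155])-.5
C=lambda x,y:np.array([x/2.2556+355,(y-300)/2.2556+150])-.5
TS=lambda x,y:np.array([(x-405)/3+345,y/3+160])-.5
CS=lambda x,y:np.array([(x-406)/3+190,(y-300)/3+165])-.5
oc=[("top",(60,263.5,92),T(50,25)),("top",(-60,263.5,92),T(16,174)),("top",(60,23.5,92),T(313,67)),("top",(-60,23.5,92),T(288,212)),
("scene",(-60,23.5,92),C(118,373)),("scene",(60,23.5,92),C(80,468)),("scene",(60,23.5,0),C(73,525)),("scene",(60,263.5,0),C(355,582)),
("top",(0,-35,68),T(382,152)),("scene",(0,-35,68),C(27,415))]
os_=[("top",(90,-28,18),TS(587,48)),("top",(90,28,18),TS(523,40)),("top",(-90,28,18),TS(496,240)),("top",(-90,-28,18),TS(562,249)),
("scene",(-90,-28,18),CS(546,347)),("scene",(-90,28,18),CS(622,360)),("scene",(90,28,18),CS(530,530)),("scene",(90,-28,18),CS(452,515))]
def go(o,p0):
    r=least_squares(lambda p:np.concatenate([proj(S[n],tf(p,P))[0]-m for n,P,m in o]),p0,loss='soft_l1')
    print(r.x.round(3));print(r.fun.reshape(-1,2).round(1).tolist());return r.x
pc=go(oc,[547,20,-.15]);ps=go(os_,[545,-291,-.08])
E
python3 - <<'E'
from fit2 import *
for v in("top","scene"):
    go([o for o in oc if o[0]==v],pc);go([o for o in os_ if o[0]==v],ps)
draw(pc,ps,"pics/ov2.png")
for l in("clip","clip_tab","spare_clip"):
    print(l,tri([ray(S[n],arm.pinpoint(S[n],l)[0]["xy"]) for n in S]))
E
```

```text
chamber [ 5.47596e+02  1.70400e+01 -2.32000e-01]
[ 5.44674e+02  2.12190e+01 -1.23000e-01]
[[-5.5, 0.0], [-2.7, -2.4], [0.6, 0.4], [1.0, -0.1], [-7.4, -3.5], [2.5, -6.5], [-0.3, 1.3], [-0.3, 0.1], [-2.1, -0.0], [-0.9, 0.4]]
[ 5.45853e+02 -2.88751e+02 -1.10000e-01]
[[-0.5, -0.3], [0.2, -0.5], [0.4, -0.2], [-0.7, -0.3], [0.7, 0.0], [-1.2, -0.4], [0.2, -0.6], [-0.3, -0.6]]
[ 5.44778e+02  1.66260e+01 -1.17000e-01]
[[-3.9, 0.7], [-0.9, -1.7], [2.3, 0.4], [3.0, -0.0], [-0.3, -0.1]]
[ 5.44983e+02 -2.89164e+02 -1.10000e-01]
[[-0.4, 0.1], [0.3, -0.2], [0.6, 0.1], [-0.5, 0.0]]
[ 5.44082e+02  2.25980e+01 -1.36000e-01]
[[-6.4, -3.4], [2.8, -6.6], [0.0, 1.2], [0.1, 1.2], [-0.2, 0.2]]
[ 5.47138e+02 -2.88143e+02 -1.12000e-01]
[[0.9, 0.4], [-1.0, -0.0], [0.3, -0.1], [-0.2, -0.1]]
706
clip (array([ 580.67628888, -294.41848629,   20.3450846 ]), [0.0, 0.0])
clip_tab (array([ 578.10406263, -299.87475912,   69.35026584]), [0.1, 0.1])
spare_clip (array([ 491.59821847, -288.88833296,    7.42724862]), [2.2, 2.2])
```

View pics/ov2.png

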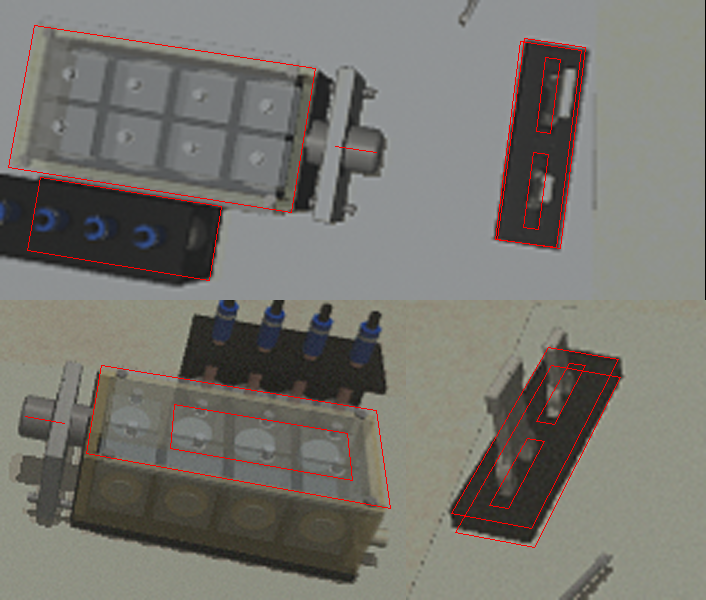

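```bash
python3 - <<'E'
from fit2 import *
def res(p,full=False):
    out=[]
    for n,P,m in oc:
        P=list(P)
        if P[2]==92:P[2]=p[3]
        if P[1]==263.5:P[1]=p[4]
        out.append(proj(S[n],tf(p[:3],P))[0]-m)
    return np.concatenate(out)
r=least_squares(res,[*pc,80,250],loss='soft_l1')
print(r.x.round(3),r.fun.reshape(-1,2).round(1).tolist())
p=r.x
# plate top edge centre z=88 outer face: read from top tile & scene tile
c,s=np.cos(p[2]),np.sin(p[2])
for nm,v,m,z in(("face top-left corner",'top',T(356,68),88),("face bottom",'top',T(337,222),88)):
    w=at_z(S[v],m/[640,400]+.5/np.array([640,400])*0,z); d=w[:2]-p[:2]; print(nm,w.round(1),"local",c*d[0]+s*d[1],-s*d[0]+c*d[1])
E
```

```text
chamber [5.44909e+02 2.07660e+01 1.90000e-02]
[ 5.44674e+02  2.12190e+01 -1.23000e-01]
[[-5.5, 0.0], [-2.7, -2.4], [0.6, 0.4], [1.0, -0.1], [-7.4, -3.5], [2.5, -6.5], [-0.3, 1.3], [-0.3, 0.1], [-2.1, -0.0], [-0.9, 0.4]]
[ 5.45853e+02 -2.88751e+02 -1.10000e-01]
[[-0.5, -0.3], [0.2, -0.5], [0.4, -0.2], [-0.7, -0.3], [0.7, 0.0], [-1.2, -0.4], [0.2, -0.6], [-0.3, -0.6]]
[ 5.43913e+02  2.29530e+01 -1.31000e-01  7.82770e+01  2.60284e+02] [[-2.6, 0.6], [-0.1, -2.6], [0.9, 1.3], [1.1, 0.1], [-7.3, 1.6], [2.2, -1.4], [0.4, 1.1], [-1.4, 0.3], [-2.8, 0.4], [0.0, 0.2]]
face top-left corner [608.7   3.5  88. ] local 66.77932246347149 -10.820172434512221
face bottom [480.7  14.3  88. ] local -61.5265527319059 -16.83827037728917
```

```bash
python3 - <<'E'
from h import *
S={n:arm.snapshot(n) for n in("scene","top")}
t=[]
for n,(x,y,w,h) in(("top",(252,165,50,75)),("scene",(352,160,50,75))):
    im=cv2.resize(S[n]["color"][y:y+h,x:x+w],None,fx=8,fy=8,interpolation=cv2.INTER_CUBIC)
    im=cv2.convertScaleAbs(im,alpha=1.5)
    for i in range(0,w,10): cv2.putText(im,str(x+i),(i*8,10),0,.35,(0,0,255));cv2.line(im,(i*8,0),(i*8,600),(0,160,255) ,1)
    for i in range(0,h,10): cv2.putText(im,str(y+i),(0,i*8+10),0,.35,(0,0,255));cv2.line(im,(0,i*8),(400,i*8),(0,160,255),1)
    t.append(im)
cv2.imwrite("pics/z1.png",np.hstack(t))
E
```

```text
(no output)
```

View pics/z1.png

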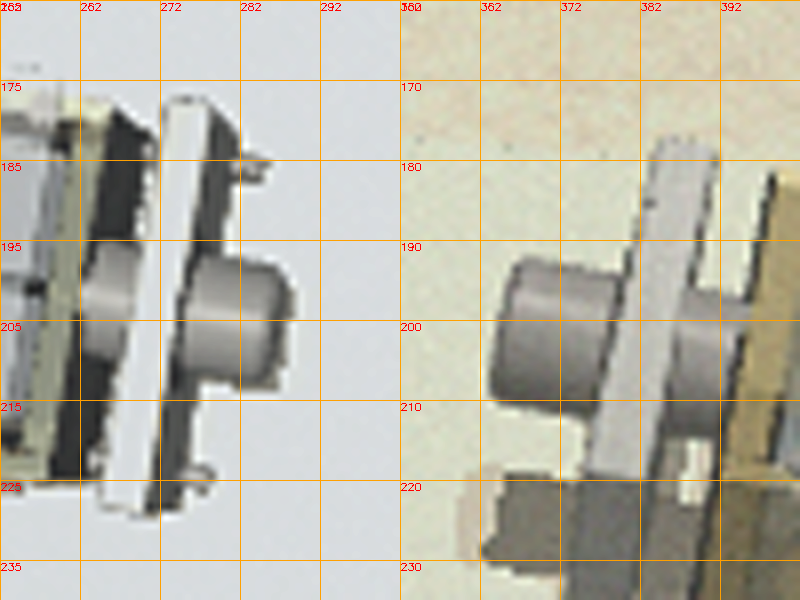

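In the top view the plate's top-face corners are about (278,177) and (269.5,228) on the outer edge, and the bar end centre is (286.5,205.4). In the scene view the plate top runs from (383.5,178) to (375,219), and the bar end is at (364.3,200.8).

```bash
cat > fit3.py <<'E'
from fit2 import *
A=lambda x,y:np.array([252+x/8-.5,165+y/8-.5])
B=lambda x,y:np.array([352+(x-400)/8-.5,160+y/8-.5])
pl=[("top",65,0,A(210,101)),("top",-65,0,A(144,512)),("top",65,16,A(163,99)),("top",-65,16,A(97,505)),
("scene",-65,0,B(655,148)),("scene",-65,16,B(719,155)),("scene",65,0,B(587,477)),("scene",65,16,B(655,478))]
be=[("top",A(280,327)),("scene",B(502,330))]
def res(p,views=("top","scene")):
    o=[proj(S[n],tf(p,(x,7.5-p[3]+y,88)))[0]-m for n,x,y,m in pl if n in views]
    o+=[proj(S[n],tf(p,(0,-35,68)))[0]-m for n,m in be if n in views]
    return np.concatenate(o)
E
python3 - <<'E'
from fit3 import *
for v in(("top","scene"),("top",),("scene",)):
    r=least_squares(res,[545,18,-.12,15],args=(v,)); p=r.x
    print(v,p.round(3),tf(p,[(0,0,68),(0,-35,68),(0,7.5-p[3],68)]).round(1).tolist(),r.fun.reshape(-1,2).round(1).tolist())
# headings of long trough edges (z-independent nearly)
for a,b,z in((T(50,25),T(313,67),85),(T(16,174),T(288,212),85)):
    d=at_z(S["top"],a/[640,400],z)-at_z(S["top"],b/[640,400],z);print("th",np.arctan2(-d[0],d[1]))
d=at_z(S["scene"],C(355,582)/[640,400],0)-at_z(S["scene"],C(73,525)/[640,400],0);print("th",np.arctan2(-d[0],d[1]))
# clip at known height
for l,z in(("clip",24.5),("clip_tab",76.5)):
  for n in S:
    w=at_z(S[n],arm.pinpoint(S[n],l)[0]["xy"],z);d=w[:2]-ps[:2];c,s=np.cos(ps[2]),np.sin(ps[2]);print(l,n,w.round(1),"in stand",c*d[0]+s*d[1],-s*d[0]+c*d[1])
print("large slot centre",tf(ps,(43,0,24.5)))
E
```

```text
chamber [ 5.47114e+02  1.90530e+01 -1.33000e-01]
[ 5.44674e+02  2.12190e+01 -1.23000e-01]
[[-5.5, 0.0], [-2.7, -2.4], [0.6, 0.4], [1.0, -0.1], [-7.4, -3.5], [2.5, -6.5], [-0.3, 1.3], [-0.3, 0.1], [-2.1, -0.0], [-0.9, 0.4]]
[ 5.45853e+02 -2.88751e+02 -1.10000e-01]
[[-0.5, -0.3], [0.2, -0.5], [0.4, -0.2], [-0.7, -0.3], [0.7, 0.0], [-1.2, -0.4], [0.2, -0.6], [-0.3, -0.6]]
('top', 'scene') [ 5.45767e+02  1.76910e+01 -1.20000e-01  1.30010e+01] [[545.8, 17.7, 68.0], [541.6, -17.1, 68.0], [545.1, 12.2, 68.0]] [[0.1, -0.3], [0.0, -0.0], [-0.4, -1.0], [-0.5, -0.1], [0.3, -1.7], [-0.1, -1.3], [-0.2, -0.8], [-0.2, 0.6], [-0.4, -0.7], [-0.4, 0.4]]
('top',) [ 5.44649e+02  1.66470e+01 -1.21000e-01  1.24680e+01] [[544.6, 16.6, 68.0], [540.4, -18.1, 68.0], [544.0, 11.7, 68.0]] [[0.3, 0.1], [0.2, 0.4], [-0.2, -0.6], [-0.3, 0.3], [0.0, -0.2]]
('scene',) [ 5.47306e+02  1.83170e+01 -1.20000e-01  1.33940e+01] [[547.3, 18.3, 68.0], [543.1, -16.4, 68.0], [546.6, 12.5, 68.0]] [[0.4, -1.2], [0.1, -0.9], [-0.1, -0.3], [-0.1, 1.1], [-0.2, 0.9]]
th -0.12987657052947515
th -0.10489509171406586
th -0.13704078027092645
clip scene [ 579.5 -292.1   24.5] in stand 33.84200331066388 0.38327594100693085
clip top [ 572.5 -290.1   24.5] in stand 26.594067609492157 1.618155286904778
clip_tab scene [ 586.4 -294.3   76.5] in stand 40.86286828748381 -1.0135331189826582
clip_tab top [ 576.7 -297.7   76.5] in stand 31.597752292273768 -5.466831878555255
large slot centre [[ 588.5914307  -293.48559312   24.5       ]]
```

```bash
cat > to.py <<'E'
import sys;from h import *
from scipy.spatial.transform import Rotation as Ro
def need(target,head):  # tool shift + turn (deg) to world target, tool x at heading head, pointing down
    o=arm.observe();R=Ro.from_rotvec(o["orientation"])
    h=np.array([np.cos(head),np.sin(head),0]);G=Ro.from_matrix(np.c_[h,np.cross([0,0,-1],h),[0,0,-1]])
    print("turn",(R.inv()*G).as_rotvec(degrees=True).round(2),"shift",R.inv().apply(np.array(target)-o["tool_pos"]).round(1),"pos",o["tool_pos"].round(1),"F",o["force"].round(1),"t",round(o["clock"],2))
PC=[545.8,17.7,-.12]
def loc(x,y,z,p=PC):
    c,s=np.cos(p[2]),np.sin(p[2]);return [p[0]+c*x-s*y,p[1]+s*x+c*y,z]
E
python3 - <<'E'
from fit2 import *
from to import *
need(loc(42,-45,203),-.12)
for n,m in(("top",TS(568,93)),("scene",CS(505,380))):
    w=at_z(S[n],m/[640,400],100.5);d=w[:2]-ps[:2];c,s=np.cos(ps[2]),np.sin(ps[2]);print(n,w.round(1),"in stand",c*d[0]+s*d[1],-s*d[0]+c*d[1])
E
```

```text
chamber [ 5.45474e+02  1.77100e+01 -2.40000e-01]
[ 5.44674e+02  2.12190e+01 -1.23000e-01]
[[-5.5, 0.0], [-2.7, -2.4], [0.6, 0.4], [1.0, -0.1], [-7.4, -3.5], [2.5, -6.5], [-0.3, 1.3], [-0.3, 0.1], [-2.1, -0.0], [-0.9, 0.4]]
[ 5.45853e+02 -2.88751e+02 -1.10000e-01]
[[-0.5, -0.3], [0.2, -0.5], [0.4, -0.2], [-0.7, -0.3], [0.7, 0.0], [-1.2, -0.4], [0.2, -0.6], [-0.3, -0.6]]
turn [ 0.  -0.  33.1] shift [ 5.080e+02 -3.891e+02 -1.000e-01] pos [ 298.4 -605.5  202.9] F [ 0.5  0.2 -0.4] t 3.9
top [ 583.2 -295.9  100.5] in stand 37.90804802473179 -2.9843196464869637
scene [ 587.2 -292.2  100.5] in stand 41.47566252686579 1.0894746429077777
```

```bash
python3 -m crank '[[[0,0,7,32,-24,0,0],[0,0,14,64,-49,0,0],[0,0,21,96,-73,0,0],[0,0,28,127,-97,0,0],[0,0,33.1,159,-122,0,0],[0,0,33.1,190,-146,0,0],[0,0,33.1,222,-170,0,0],[0,0,33.1,254,-195,0,0],[0,0,33.1,286,-219,0,0],[0,0,33.1,318,-243,0,0],[0,0,33.1,349,-267,0,0],[0,0,33.1,381,-292,0,0]]]' 60; python3 -c "
from to import *
need(loc(42,-45,120),-.12)"
```

```text
clock: 4.9
tool_pos: [511.6, -173.6, 203.3]
orientation: [3.136, -0.189, 0.001]
force: [0.7, -0.9, -0.6]
grip_width: 0.0
grip_force: 0.0
turn [ 0.02 -0.04 -0.02] shift [  52.9 -149.1   83.3] pos [ 511.6 -173.6  203.3] F [ 0.7 -0.9 -0.6] t 4.9
```

```bash
python3 -m crank '[[[0,0,0,13,-37,0,0],[0,0,0,26,-75,0,0],[0,0,0,40,-112,20,0],[0,0,0,53,-145,45,0],[0,0,0,53,-149,80,0],[0,0,0,53,-149,118,0],[0,0,0,53,-149,156,0],[0,0,0,53,-149,156,0],[0,0,0,53,-149,156,0]]]'; python3 -c "
from to import *
need(loc(42,-20,46),-.12)"
```

```text
clock: 5.65
tool_pos: [580.0, -33.7, 45.7]
orientation: [3.136, -0.188, -0.007]
force: [0.0, -0.3, 1.2]
grip_width: 0.001
grip_force: 0.0
turn [0.04 0.25 0.  ] shift [  1.9 -26.9  -0.3] pos [580.  -33.7  45.7] F [ 0.  -0.3  1.2] t 5.65
```

```bash
python3 -m crank '[[[0,0,0,2,-10,0,0],[0,0,0,2,-20,0,0],[0,0,0,2,-23,0,0],[0,0,0,2,-25,0,0],[0,0,0,2,-27,0,0],[0,0,0,2,-29,0,0],[0,0,0,2,-31,0,0],[0,0,0,2,-33,0,0],[0,0,0,2,-34,0,0],[0,0,0,2,-34,0,0]]]'; python3 -c "
from to import *
need(loc(42,-7,46),-.12)"
```

```text
clock: 6.48
tool_pos: [589.0, -1.0, 48.3]
orientation: [3.135, -0.19, 0.005]
force: [0.7, -2.5, 3.9]
grip_width: 0.001
grip_force: 1.8
turn [ 0.03 -0.18 -0.05] shift [-3.1 -6.4  2.3] pos [589.   -1.   48.3] F [ 0.7 -2.5  3.9] t 6.48
```

```bash
python3 -m crank '[[[0,0,0,-1,-2,0,0],[0,0,0,-1,-4,0,0],[0,0,0,-1,-5,0,0],[0,0,0,-1,-6,0,0],[0,0,0,-1,-6,0,0]]]'; python3 -m crank '[[[0,0,0,0,-1,0,0],[0,0,0,0,-2,0,0],[0,0,0,0,-2,0,0]]]';  python3 -c "
from to import *
need(loc(42,-7,46),-.12)"
```

```text
clock: 6.9
tool_pos: [587.0, 5.9, 46.8]
orientation: [3.136, -0.188, -0.001]
force: [-0.6, -3.7, 1.9]
grip_width: 0.001
grip_force: 1.6
clock: 7.15
tool_pos: [587.0, 6.0, 46.7]
orientation: [3.134, -0.19, -0.002]
force: [-0.4, -7.1, 4.0]
grip_width: -0.002
grip_force: 3.7
turn [ 0.14  0.06 -0.07] shift [-0.3  0.3  0.7] pos [587.    6.   46.7] F [-0.4 -7.1  4. ] t 7.15
```

```bash
python3 -m crank '[[[0,0,0,0,-2,0,0],[0,0,0,0,-4,0,0],[0,0,0,0,-4,0,0],[0,0,0,0,-4,0,0]]]';  python3 -c "
from to import *
need(loc(42,-7,46),-.12)
S={n:arm.snapshot(n) for n in('scene','top')}
cv2.imwrite('pics/p.png',np.hstack([cv2.resize(S[n]['color'][y:y+75,x:x+50],None,fx=8,fy=8,interpolation=cv2.INTER_CUBIC) for n,x,y in(('top',245,165),('scene',352,160))]))"
```

```text
clock: 7.48
tool_pos: [586.9, 6.1, 46.7]
orientation: [3.13, -0.194, -0.003]
force: [-1.3, -15.1, 5.4]
grip_width: -0.001
grip_force: 7.5
turn [ 0.35  0.1  -0.23] shift [-0.2  0.4  0.7] pos [586.9   6.1  46.7] F [ -1.3 -15.1   5.4] t 7.48
```

View pics/p.png

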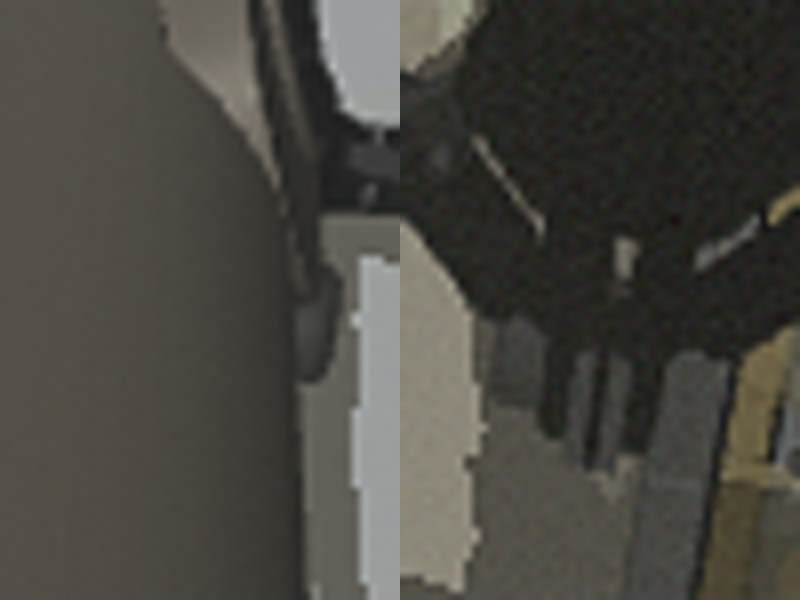

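The plate is against the trough with no gap in the scene view, and it holds a firm stop at 15 N. I'll retreat and go to the clip.

```bash
python3 -m crank '[[[0,0,0,0,15,0,0],[0,0,0,0,35,-20,0],[0,0,0,3,60,-52,0],[0,0,0,7,90,-85,0],[0,0,0,12,125,-105,20],[0,0,0,17,163,-105,40],[0,0,0,22,200,-105,40],[0,0,0,26,237,-105,40],[0,0,0,31,274,-105,40],[0,0,0,35,299,-105,40],[0,0,0,35,299,-105,40],[0,0,0,35,299,-105,40]]]'; python3 - <<'E'
from to import *
need([585.6,-293.1,58],-.11)
from scipy.optimize import least_squares
S={n:arm.snapshot(n) for n in("scene","top")}
for n in S: cv2.imwrite(f"pics/{n}1.png",S[n]["color"])
t=[]
for n,x,y in(("top",360,160),("scene",205,170)):
    t.append(cv2.resize(S[n]["color"][y:y+60,x:x+50],None,fx=8,fy=8,interpolation=cv2.INTER_CUBIC)) 
cv2.imwrite("pics/c1.png",np.hstack(t))
E
```

```text
clock: 8.58
tool_pos: [586.2, -289.6, 150.9]
orientation: [-3.134, 0.192, 0.002]
force: [1.2, 1.8, -0.1]
grip_width: 0.469
grip_force: 0.0
turn [-0.08  0.09 -0.71] shift [-0.1  3.7 92.9] pos [ 586.2 -289.6  150.9] F [ 1.2  1.8 -0.1] t 8.58
```

View pics/c1.png

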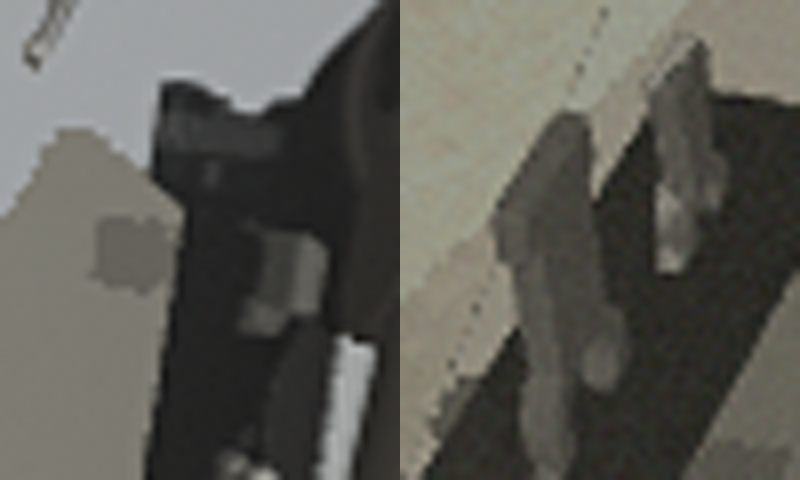

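```bash
python3 -m crank '[[[0,0,-0.7,0,3.7,30,40],[0,0,-0.7,0,3.7,60,40],[0,0,-0.7,0,3.7,85,40],[0,0,-0.7,0,3.7,93,40],[0,0,-0.7,0,3.7,93,40],[0,0,-0.7,0,3.7,93,0],[0,0,-0.7,0,3.7,93,0],[0,0,-0.7,0,3.7,93,0],[0,0,-0.7,0,3.7,93,0],[0,0,-0.7,0,3.7,93,0],[0,0,-0.7,0,3.7,93,0]]]' 80; python3 - <<'E'
from to import *
need([585.6,-293.1,58],-.11)
S={n:arm.snapshot(n) for n in("scene",)}
t=[]
for n,x,y in(("scene",180,150),):
    t.append(cv2.resize(S[n]["color"][y:y+90,x:x+90],None,fx=6,fy=6,interpolation=cv2.INTER_CUBIC)) 
cv2.imwrite("pics/c2.png",np.hstack(t))
E
```

```text
clock: 9.6
tool_pos: [588.1, -293.3, 60.9]
orientation: [3.136, -0.169, 0.005]
force: [0.3, -0.3, 6.9]
grip_width: 0.09
grip_force: 79.8
turn [ 0.05 -0.2   0.13] shift [-2.5  0.1  2.8] pos [ 588.1 -293.3   60.9] F [ 0.3 -0.3  6.9] t 9.6
```

View pics/c2.png

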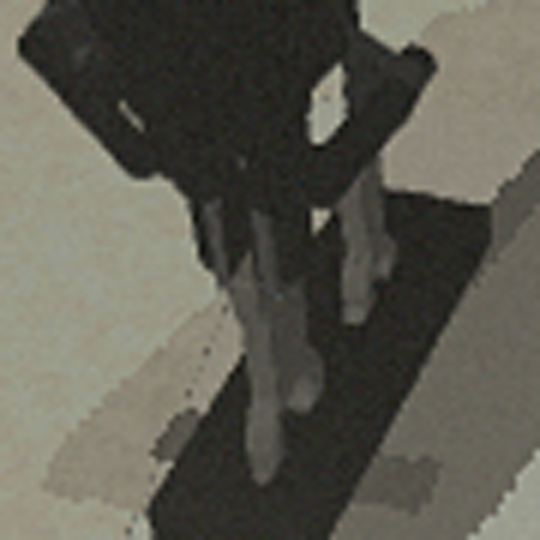

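```bash
python3 -m crank '[[[0,0,0,0,0,-20,0],[0,0,0,0,0,-55,0],[0,0,0,0,0,-95,0],[0,0,0,0,-20,-115,0],[0,0,0,0,-50,-115,0],[0,0,0,-2,-85,-115,0],[0,0,0,-4,-100,-115,0],[0,0,0,-4,-100,-115,0],[0,0,0,-4,-100,-115,0]]]'; python3 - <<'E'
from to import *
need(loc(0,0,175),-.12)
o=arm.observe();R=Ro.from_rotvec(o["orientation"]);p=o["tool_pos"];print(o["grip_force"],o["grip_width"])
for n in("scene","top"):
    s=arm.snapshot(n)
    for l,dz in(("clip",36),("clip_tab",-16)):
        for d in arm.pinpoint(s,l)[:2]:
            w=at_z(s,d["xy"],p[2]-dz); print(n,l,round(d["score"],2),(np.array(d["xy"])*[640,400]).round(1),"in tool",R.inv().apply(w-p).round(1))
    if n=="scene":
        x,y=proj(s,p-[0,0,30])[0].astype(int);print(x,y)
        cv2.imwrite("pics/c3.png",cv2.resize(s["color"][y-50:y+50,x-50:x+50],None,fx=6,fy=6,interpolation=cv2.INTER_CUBIC)); np.save("off.npy",[x-50,y-50])
        import pickle;pickle.dump((s,p,R.as_matrix()),open("s.pkl","wb"))
E
```

```text
clock: 10.4
tool_pos: [593.4, -191.8, 174.3]
orientation: [3.137, -0.165, 0.001]
force: [0.3, -1.4, -0.2]
grip_width: 0.087
grip_force: 78.9
turn [-0.   -0.02  0.84] shift [ -69.4 -203.3   -0.7] pos [ 593.4 -191.8  174.3] F [ 0.3 -1.4 -0.2] t 10.4
78.88861518586054 0.08701448063490638
scene clip 0.89 [274.9 181.9] in tool [-4.  -4.6 36. ]
scene clip 0.16 [383.6 203.7] in tool [   7.4 -209.4   36. ]
271 180
```

View pics/c3.png

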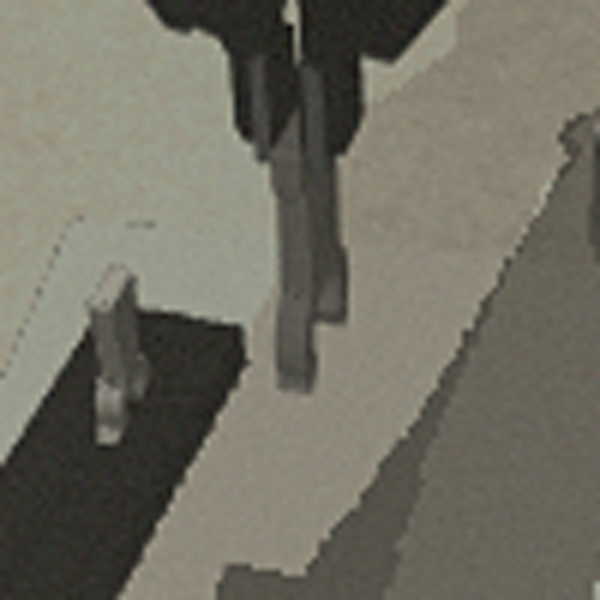

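```bash
python3 - <<'E'
from h import *;import pickle
s,p,R=pickle.load(open("s.pkl","rb"));o=np.load("off.npy")
print(R.round(3).tolist())
for m in((314,390),(347,323),(278,388),(272,170),(276,185)):
    px=o+np.array(m)/6-.5
    for dz in (51.8,54.9): print(m,dz,(R.T@(at_z(s,px/[640,400],p[2]-dz)-p)).round(1))
E
```

```text
[[0.994, -0.105, 0.0], [-0.105, -0.994, -0.0], [0.0, -0.0, -1.0]]
(314, 390) 51.8 [14.1 -5.4 51.8]
(314, 390) 54.9 [10.7 -4.2 54.9]
(347, 323) 51.8 [-19.6  -6.   51.8]
(347, 323) 54.9 [-23.1  -4.8  54.9]
(278, 388) 51.8 [15.9  5.7 51.8]
(278, 388) 54.9 [12.5  6.9 54.9]
(272, 170) 51.8 [-91.7  42.1  51.8]
(272, 170) 54.9 [-95.7  43.6  54.9]
(276, 185) 51.8 [-83.9  38.2  51.8]
(276, 185) 54.9 [-87.9  39.6  54.9]
```

```bash
python3 -m crank '[[[0,0,0.8,-12,-38,0,0],[0,0,0.8,-24,-76,0,0],[0,0,0.8,-36,-114,0,0],[0,0,0.8,-48,-150,0,0],[0,0,0.8,-60,-185,0,0],[0,0,0.8,-65.4,-203,0,0],[0,0,0.8,-65.4,-203,0,0],[0,0,0.8,-65.4,-203,0,0],[0,0,0.8,-65.4,-203,0,0]]]'; python3 -c "
from to import *
need(loc(4,0,150),-.12)"
```

```text
clock: 11.45
tool_pos: [550.4, 14.4, 173.9]
orientation: [3.135, -0.194, 0.0]
force: [1.0, -0.6, -0.0]
grip_width: 0.08
grip_force: 78.9
turn [ 0.04 -0.01 -0.19] shift [-1.  -2.7 23.9] pos [550.4  14.4 173.9] F [ 1.  -0.6 -0. ] t 11.45
```

```bash
python3 -m crank '[[[0,0,-0.2,-1,-2.7,15,0],[0,0,-0.2,-1,-2.7,23,0],[0,0,-0.2,-1,-2.7,23,0],[0,0,-0.2,-1,-2.7,23,0]]]'; python3 - <<'E'
from to import *
import pickle
need(loc(4,0,104),-.12)
o=arm.observe();R=Ro.from_rotvec(o["orientation"]).as_matrix();p=o["tool_pos"]
s=arm.snapshot("scene");x,y=345,150;np.save("off.npy",[x,y])
cv2.imwrite("pics/c4.png",cv2.convertScaleAbs(cv2.resize(s["color"][y:y+75,x:x+75],None,fx=8,fy=8,interpolation=cv2.INTER_CUBIC),alpha=1.5))
pickle.dump((s,p,R),open("s.pkl","wb"))
E
```

```text
clock: 11.78
tool_pos: [549.1, 17.4, 150.3]
orientation: [3.135, -0.189, -0.002]
force: [-0.1, 0.5, -0.7]
grip_width: 0.088
grip_force: 78.9
turn [ 0.04  0.08 -0.01] shift [ 0.7  0.1 46.3] pos [549.1  17.4 150.3] F [-0.1  0.5 -0.7] t 11.78
```

View pics/c4.png

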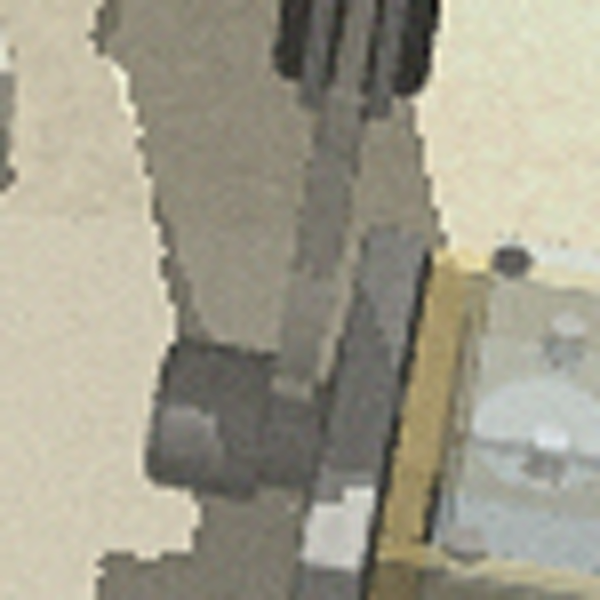

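```bash
python3 - <<'E'
from h import *;import pickle
from to import loc
s,p,R=pickle.load(open("s.pkl","rb"));o=np.load("off.npy")
c=[547.3,18.3,-.12]
for m in((275,388),(310,392)):
    px=(o+np.array(m)/8-.5)/[640,400]
    for dz in (51.8,53.5,54.9):
        w=at_z(s,px,p[2]-dz);d=w[:2]-c[:2];C,Sn=np.cos(c[2]),np.sin(c[2])
        print(m,dz,"tool",(R.T@(w-p)).round(1),"chamber",(C*d[0]+Sn*d[1]).round(1),(-Sn*d[0]+C*d[1]).round(1))
print([((proj(s,loc(0,y,87,c))[0]-o+.5)*8).round().tolist() for y in(-35,-6.5,6.5)])
E
```

```text
(275, 388) 51.8 tool [14.5  5.3 51.8] chamber 16.4 -6.0
(275, 388) 53.5 tool [12.6  5.3 53.5] chamber 14.4 -6.1
(275, 388) 54.9 tool [11.   5.4 54.9] chamber 12.8 -6.1
(310, 392) 51.8 tool [13.8 -3.2 51.8] chamber 15.7 2.4
(310, 392) 53.5 tool [11.8 -3.1 53.5] chamber 13.7 2.4
(310, 392) 54.9 tool [10.2 -3.  54.9] chamber 12.1 2.3
[[163.0, 361.0], [277.0, 380.0], [329.0, 389.0]]
```

```bash
python3 -m crank '[[[0,0,0,2.5,-0.7,8,0],[0,0,0,2.5,-0.7,16,0],[0,0,0,2.5,-0.7,20,0],[0,0,0,2.5,-0.7,20,0],[0,0,0,2.5,-0.7,20,0]]]'; python3 -m crank '[[[0,0,0,0,0,2,0],[0,0,0,0,0,4,0],[0,0,0,0,0,4,0],[0,0,0,0,0,4,0]]]'; python3 -c "
from to import *
need(loc(4,0,104),-.12);print(arm.observe()['torque'])"
```

```text
clock: 12.25
tool_pos: [551.7, 19.1, 130.4]
orientation: [3.136, -0.185, -0.002]
force: [0.3, 0.1, 0.1]
grip_width: 0.093
grip_force: 78.9
clock: 12.58
tool_pos: [552.0, 19.2, 126.9]
orientation: [3.136, -0.185, -0.0]
force: [0.8, -0.2, 0.0]
grip_width: 0.088
grip_force: 78.9
turn [0.   0.   0.11] shift [-1.9  2.2 22.9] pos [552.   19.2 126.9] F [ 0.8 -0.2  0. ] t 12.58
[-0.04658507  0.04882759 -0.08283761]
```

```bash
python3 -m crank '[[[0,0,0,0,1.8,1,0],[0,0,0,0,1.8,3,0],[0,0,0,0,1.8,4,0],[0,0,0,0,1.8,4,0]]]'; python3 -m crank '[[[0,0,0,0,0,2,0],[0,0,0,0,0,3,0],[0,0,0,0,0,3,0]]]'; python3 -c "
from to import *
need(loc(4,0,104),-.12);print(arm.observe()['torque'])"
```

```text
clock: 12.92
tool_pos: [551.3, 17.4, 123.1]
orientation: [3.136, -0.186, -0.001]
force: [-3.3, -1.7, 5.4]
grip_width: 0.09
grip_force: 79.7
clock: 13.17
tool_pos: [552.3, 17.6, 121.4]
orientation: [-3.136, 0.186, -0.002]
force: [-4.1, 0.8, 12.3]
grip_width: 0.089
grip_force: 80.5
turn [-0.02 -0.06  0.1 ] shift [-2.5  0.7 17.4] pos [552.3  17.6 121.4] F [-4.1  0.8 12.3] t 13.17
[ 0.12041875  1.2348258  -0.03695238]
```

```bash
python3 -m crank '[[[0,0,0,-1.5,0.5,0,0],[0,0,0,-2,0.5,0,0],[0,0,0,-2,0.5,0,0]]]'; python3 -c "
from to import *
need(loc(4,0,104),-.12);print(arm.observe()['torque'])"
```

```text
clock: 13.42
tool_pos: [551.0, 17.5, 121.5]
orientation: [-3.135, 0.186, -0.005]
force: [-1.5, 0.8, 10.0]
grip_width: 0.088
grip_force: 80.3
turn [-0.05 -0.17  0.1 ] shift [-1.3  0.4 17.5] pos [551.   17.5 121.5] F [-1.5  0.8 10. ] t 13.42
[0.17659258 0.60265    0.02385823]
```

Another 1 mm in x nulls the side force. Then press.

```bash
python3 -m crank '[[[0,0,0,-1,0.3,1,0],[0,0,0,-1,0.3,3,0],[0,0,0,-1,0.3,5,0],[0,0,0,-1,0.3,6,0],[0,0,0,-1,0.3,6,0]]]'; python3 -c "
from to import *
need(loc(4,0,104),-.12);print(arm.observe()['torque'])"
```

```text
clock: 13.83
tool_pos: [550.2, 17.4, 115.2]
orientation: [-3.135, 0.185, -0.005]
force: [-0.4, 0.4, 7.3]
grip_width: 0.085
grip_force: 79.9
turn [-0.05 -0.18  0.11] shift [-0.5  0.2 11.2] pos [550.2  17.4 115.2] F [-0.4  0.4  7.3] t 13.83
[ 0.13351191  0.21368019 -0.03435511]
```

Going in well. I'll continue to seat depth.

```bash
python3 -m crank '[[[0,0,0,-0.3,0,2,0],[0,0,0,-0.3,0,4,0],[0,0,0,-0.3,0,6,0],[0,0,0,-0.3,0,8,0],[0,0,0,-0.3,0,9,0],[0,0,0,-0.3,0,9,0]]]'; python3 -m crank '[[[0,0,0,0,0,1,0],[0,0,0,0,0,2,0],[0,0,0,0,0,2,0]]]'; python3 -c "
from to import *
need(loc(4,0,104),-.12);print(arm.observe()['torque'])"
```

```text
clock: 14.33
tool_pos: [549.0, 17.1, 104.8]
orientation: [-3.136, 0.185, -0.001]
force: [1.5, 1.2, -0.1]
grip_width: 0.09
grip_force: 79.0
clock: 14.58
tool_pos: [549.8, 17.0, 104.6]
orientation: [-3.136, 0.186, -0.004]
force: [-0.6, 0.8, 12.5]
grip_width: 0.083
grip_force: 80.7
turn [-0.02 -0.15  0.09] shift [-0.  -0.2  0.6] pos [549.8  17.  104.6] F [-0.6  0.8 12.5] t 14.58
[ 0.04997512  0.36703147 -0.02287331]
```

```bash
python3 -m crank '[[[0,0,0,0,0,-1,0],[0,0,0,0,0,-1.5,10],[0,0,0,0,0,-1.5,20],[0,0,0,0,0,-1.5,30],[0,0,0,0,0,-1.5,30],[0,0,0,0,0,-1.5,30],[0,0,0,0,0,-20,30],[0,0,0,0,0,-55,30],[0,0,0,0,40,-90,30],[0,0,0,0,80,-120,30],[0,0,0,0,120,-140,30],[0,0,0,0,160,-150,30]]]'; python3 -m crank '[[[0,0,0,0,40,0,30],[0,0,0,0,80,0,30],[0,0,0,0,80,0,30],[0,0,0,0,80,0,30]]]'; python3 - <<'E'
from h import *
t=[]
for n,x,y in(("top",245,165),("scene",345,150)):
    s=arm.snapshot(n)
    t.append(cv2.convertScaleAbs(cv2.resize(s["color"][y:y+75,x:x+50],None,fx=8,fy=8,interpolation=cv2.INTER_CUBIC),alpha=1.5))
    for d in arm.pinpoint(s,"clip")[:1]: print(n,d,at_z(s,d["xy"],68).round(1))
cv2.imwrite("pics/f.png",np.hstack(t))
E
```

```text
clock: 15.58
tool_pos: [532.6, -122.4, 248.2]
orientation: [-3.136, 0.182, -0.005]
force: [1.5, -1.0, 0.3]
grip_width: 0.353
grip_force: 0.0
clock: 15.92
tool_pos: [521.4, -204.2, 245.4]
orientation: [3.135, -0.195, -0.001]
force: [-0.2, 1.4, -0.2]
grip_width: 0.35
grip_force: 0.0
top {'xy': [0.4237, 0.517], 'score': 0.71} [535.1  20.7  68. ]
scene {'xy': [0.6, 0.5128], 'score': 0.74} [547.9  23.6  68. ]
```

View pics/f.png

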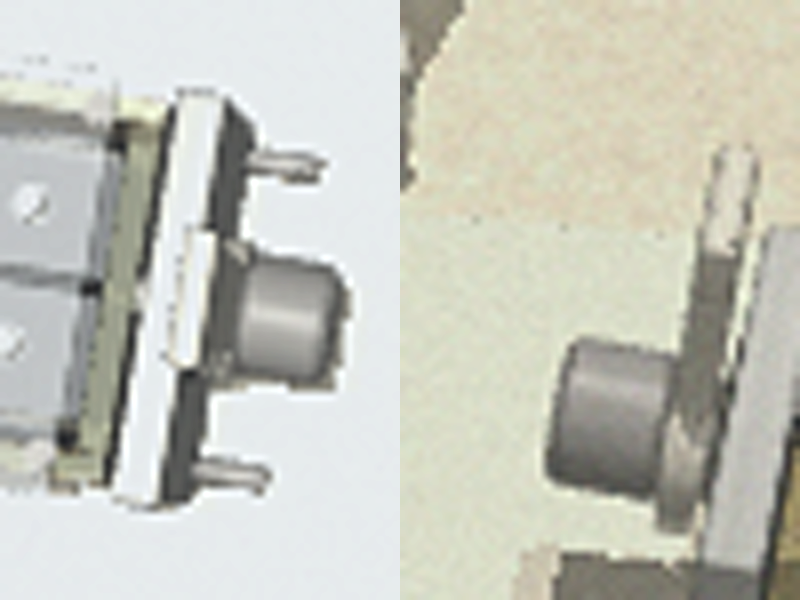

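Both views show the clip standing upright by itself, around the bar in the groove at scene (383,205). The plate is home behind it. I'll hand the job in.

```bash
python3 -c "
from cell import arm
print(arm.close_job())"
```

```text
the job is handed in; nothing more can be done
None
```

The job is handed in (no verdict came back): the end plate is pushed fully home and the large clip is snapped into the groove, standing by itself with the gripper clear, at about 16 s of the 46 s; I did not check the bystanders again at the end.

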